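Slide the filler spreader into its dock until the catch holds it

TASK

Put the flat orange-backed spreader away: keep it flat on the bench and push it, thin edge first, into the slot of the blue dock until the sprung catch drops into its window and holds it. How deep that is you must feel: push gently, stop as soon as it is home, and let go. Do not lift the spreader, force it, or disturb the paint cup, tape and wooden star near by.

Things in the scene. Friction and masses are not known exactly. Their poses are not given: they have to be found in the camera images.
- spreader: Loose flat spreader, about 0.2 kg: grey plate 100 long (x) x 96 wide (y) x 6 mm thick, thin tip edge at x=+50. On its rear an orange wedge over the full width: upright back face at x=-50, 24 mm high, sloping down to the plate at x=-26; too wide and sloped to grasp. Catch window 24 wide, x=+14 to +32. Balance point x=-12. Origin: centre of the underside; z up.
- tip (a point): Middle of the spreader's thin front edge, 50 mm ahead of its origin, 3 mm above its underside; axes as the spreader. Keep the hand clear of the dark padded block (46 mm high) on the robot's side of the spreader and of the wire tool rest (0.22 m high) at the bench's right end.
- dock: Blue box screwed to the bench, 127 wide (y) x 82 deep (x) x 30 mm high. Origin: middle of the slot mouth on the bench. x = direction in which the spreader goes in. Slot: 99 mm wide, 8.5 mm high, the bench is its floor. Slick cheeks, 22 mm high, stand 26 mm before the mouth and flare by 10 mm a side. A stop and an ejector lie hidden inside.
- catch (a joint): Height (m) of the sprung catch with the red knob on top of the dock. 0 = down, at rest; the plate lifts it about 5 mm while passing (push of 3 to 8 N), and it falls back to 0 in the window. That happens with the tip 48 to 68 mm past the mouth (varies, not visible). A stop lies 4 mm deeper; an ejector spring (2 to 4 N) pushes the plate back out if it is not caught.
- paint_cup: Bystander: open white paint cup, 69 mm across, 58 high. Origin: centre of the underside.
- masking_tape: Bystander: roll of tape lying flat, 98 mm across, 25 high. Origin: centre of the underside.
- star: Bystander: flat wooden star, 73 x 84 x 12 mm. Origin: centre of the underside.

How it is judged:
By the outcome, as a careful person would: the job done as asked, in the order asked, and still so for the second after the job is handed in, with the robot touching nothing.
It also fails if it takes over 58 s, if anything falls off the work surface, if the arm or the gripper's body presses on something with over 40 N, if the wrist force passes 120 N, or if a joint passes its speed limit or range.

ROBOT

A 7-joint arm with a two-finger parallel gripper is mounted at the origin on a cart in front of the work surface, level with it; the furniture and walls round the work are solid. World frame = base frame: x ahead of the robot, y to its left, z up, the work surface at z = 0. Lengths are in mm, angles in rad, forces in N, time in s.
With the tool pointing down it reaches from about 425 to 950 mm from the base axis. Payload 16.7 kg.
Tool frame: the origin (TCP) lies at the very end of the fingers, on their centre line; the grasp point (between the pads) lies 19 mm behind it; x points along the fingers, y is the direction in which the jaws open and shut, and the axes are right-handed (so a half turn about x gives the same grasp; the last joint's range is limited). The gripper opens to 94 mm and grips with 3 to 60 N. Pads are 16 mm wide; open, the fingers measure 119 mm over their backs; the gripper's body (75 mm by 177 mm) begins 78 mm behind the grasp point.
Start: joints at [-0.149, 0.426, 0.074, 1.606, -0.034, 1.111, -0.067], TCP at [674.962, -0.018, 205.467] pointing down, gripper open.
Joint ranges: [-2.85, 2.85], [-0.5, 2.14], [-1.23, 1.37], [0.21, 2.46], [-1.02, 4.16], [0.16, 2.05], [-2.73, 2.73]. Speed limits (rad/s): [1.89, 1.89, 2.39, 2.39, 3.01, 3.01, 3.01].

INTERFACE

Orientations are given as a unit quaternion [x, y, z, w].
In Python, from station import readout, capture, camera_model, sign_off, models gives the robot as it stands.
- The arm moves only by the tool arm_command, never from a script. Its argument "commands" is a list of rows, each a list of 7 numbers: the shift along the world's x, y, z in units of 25 mm (1.0 is 25 mm), then the turn, a rotation vector about the world's x, y, z in units of 6 degrees (1.0 is 6 degrees), then the opening in per cent of the stroke, from 0 (shut) to 100 (fully open). A call has 1 to 5 rows; each row is the pose to reach, as a shift and turn from the pose commanded when the call began; what a row does not reach only later rows make up. A row lasts 1/8 s, in which the tool goes at most 62.5 mm and 10.7 degrees, less where a joint would pass 70% of its speed; a pose out of reach is approached as far as the arm can. A call with a gripper value outside its range is refused whole. The fingers move at their own pace and stop on an object; "newtons" is the grip in N (left out, the last holds). Time passes only in rows, so rows that repeat a pose let the fingers close. It gives the time, the measured TCP pose, the force and the opening at its end, in the units of the state.
- readout.state(): the state, without advancing time (a new reading comes with each control period).
- capture(name): name is "scene" or "side" or "wrist"; returns (picture, depth): 400x640x3 uint8, red, green, blue; 400x640 float32, mm along the optical axis (not along the pixel's ray), 0 where there is no reading.
- camera_model(name): a dict with "fovy" (degrees; the focal length in pixels is half the picture's height over the tangent of half this angle, whatever the lens; pixels are square), "cx", "cy" (the principal point, pixels), "world_from_camera" (4x4, takes a point from camera to world coordinates); the wrist camera has in their place "tool_from_camera" (4x4, takes a point from camera to tool coordinates, whose origin is the TCP and whose axes are the tool frame's). Camera axes: x right, y up, looking along -z (the intrinsics and any distortion apply to the point x, -y, -z); pixel columns grow to the right and rows downward; lengths in mm; the calibration is good to about 2 mm. A picture is of the moment at which its call begins: read the wrist's pose just before it. camera_model takes no time and is no camera call.
- sign_off(): hands the job in, once; it reports no verdict.
Trained networks look in the newest picture that a camera, given by its name, has taken for a name from the list of things; names that differ only in an ending like _2 or _b are one class to them, and where a whole thing is asked for, a point or a joint stands for the part that bears it (a point fixed in the world has none). Each returns a list of dicts, best first, with "score" (0 to 1); they miss things now and then, are a little off and sometimes report something else, mostly with a low value. They report only what shows in the picture. A call takes as long as a camera call.
- models.find_in(camera, name): "position" ([x, y, z] in mm, in the coordinates of the camera as it stood for that picture, good to about 4 mm: the middle of the surface that is visible of it).
- models.silhouettes(camera, name): "mask" (400x640 bool, what is visible of it).
- models.spot_point(camera, name): "position" ([x, y, z] in mm, in the coordinates of the camera as it stood for that picture, good to about 4 mm: a listed point, or the origin of a listed thing).
The state is a dict: "time_s": time; "joint_positions": joint angles; "joint_velocities": joint speeds; "tau": joint torques, N m; "position": TCP position; "tool_rot": TCP orientation; "ft_force": force on the tool from outside, world axes, zero at the start; "ft_torque": the same for the moment, N m; "grip_width": opening from 0.0 (shut) to 1.0 (fully open).
Only numpy, scipy, OpenCV 4.12 (cv2) and the standard library are available. Lean on these libraries where they do the work, as an engineer would, in place of code of your own. Each camera call takes 0.05 s, during which the arm holds its last target.

## Working session

There is one attempt and no reset: what is moved stays moved. The work goes in short steps, Python scripts to look and compute and a tool call to move; the robot and the scene stay as the last step left them, time stands still between calls to the robot, and variables do not carry over. Pictures are saved under pics/ and viewed, and the job is handed in when it is done.

Besides the shell and the picture viewer there is one more tool, called as name([rows], argument=value, ...), one row to a line, values as JSON. arm_command: Moves the arm, as the interface text tells. Its arguments: {"type":"object","properties":{"commands":{"type":"array"},"newtons":{"type":"number"}},"required":["commands"]}

```bash
mkdir -p pics; ls
python3 - <<'E'
from station import readout, capture, camera_model, models
import cv2,numpy as np
s=readout.state();print({k:np.round(v,3).tolist() for k,v in s.items()})
for c in ("scene","side","wrist"):
    p,d=capture(c);cv2.imwrite(f"pics/{c}0.png",p[:,:,::-1]);np.save(f"{c}0.npy",d)
    m=camera_model(c);print(c,{k:(np.round(v,3).tolist() if not isinstance(v,str) else v) for k,v in m.items()})
E
```

```text
pics
{'time_s': 0.0, 'joint_positions': [-0.15, 0.427, 0.074, 1.607, -0.034, 1.111, -0.067], 'joint_velocities': [-0.001, 0.0, 0.001, -0.0, 0.001, 0.001, 0.0], 'tau': [-0.004, -93.584, 3.665, -45.42, -0.049, 0.02, -0.0], 'position': [674.554, -0.017, 204.779], 'tool_rot': [-0.5, -0.5, 0.5, -0.5], 'ft_force': [-0.198, 0.14, -0.049], 'ft_torque': [0.031, -0.012, 0.033], 'grip_width': 1.0}
scene {'fovy': 43.139, 'cx': 315.717, 'cy': 193.168, 'world_from_camera': [[-0.685, 0.478, -0.549, 100.599], [-0.728, -0.44, 0.525, 597.335], [0.009, 0.76, 0.65, 752.023], [0.0, 0.0, 0.0, 1.0]]}
side {'fovy': 47.225, 'cx': 319.571, 'cy': 195.804, 'world_from_camera': [[-0.85, 0.354, -0.39, 389.904], [-0.527, -0.551, 0.647, 587.472], [0.014, 0.755, 0.655, 596.761], [0.0, 0.0, 0.0, 1.0]]}
wrist {'fovy': 66.887, 'cx': 317.198, 'cy': 202.561, 'tool_from_camera': [[0.0, 0.265, -0.964, -178.805], [1.0, -0.001, 0.0, 0.634], [-0.001, -0.964, -0.265, -77.675], [0.0, 0.0, 0.0, 1.0]]}
```

View pics/scene0.png

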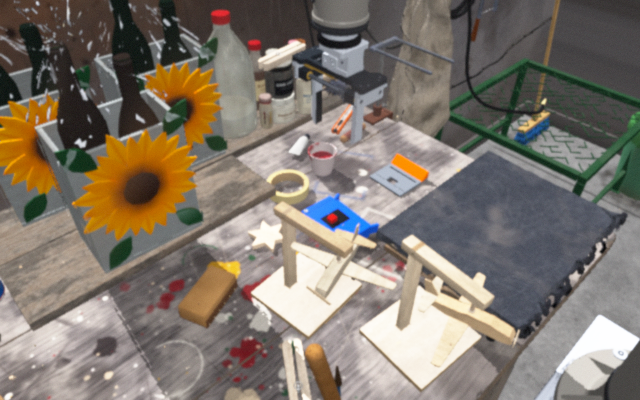

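View pics/side0.png

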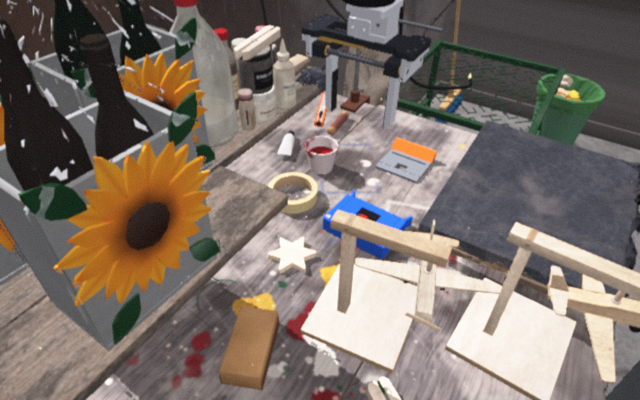

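View pics/wrist0.png

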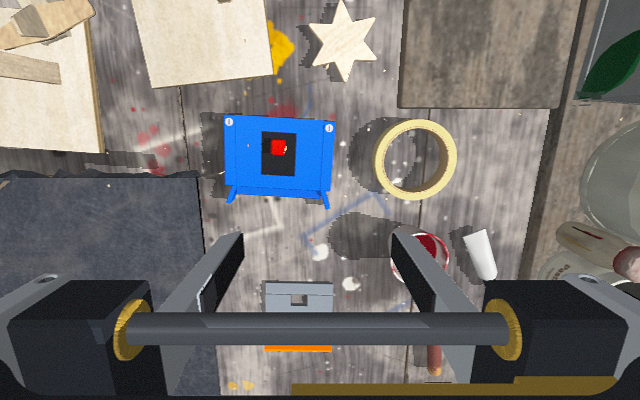

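```bash
cat > h.py <<'E'
from station import readout, capture, camera_model, models
import cv2,numpy as np
from scipy.spatial.transform import Rotation as R
def wfc(c,s=None):
    m=camera_model(c)
    if c!='wrist': return np.array(m['world_from_camera'])
    s=s or readout.state()
    T=np.eye(4);T[:3,:3]=R.from_quat(s['tool_rot']).as_matrix();T[:3,3]=s['position']
    return T@np.array(m['tool_from_camera'])
def cloud(c,d,W):
    m=camera_model(c);f=200/np.tan(np.radians(m['fovy']/2))
    v,u=np.mgrid[:400,:640]
    P=np.stack([(u-m['cx'])/f*d,-(v-m['cy'])/f*d,-d],-1)
    return P@W[:3,:3].T+W[:3,3]
E
python3 - <<'E'
from h import *
print({k for c in ('scene','side','wrist') for k in camera_model(c)})
for c in ('scene','wrist','side'):
    W=wfc(c)
    for n in ('spreader','tip','dock','paint_cup','masking_tape','star'):
        for r in models.spot_point(c,n)[:2]:
            print(c,n,round(r['score'],2),(W[:3,:3]@r['position']+W[:3,3]).round(1))
E
```

```text
{'world_from_camera', 'cx', 'fovy', 'cy', 'tool_from_camera'}
scene spreader 0.71 [ 6.470e+02 -1.925e+02 -3.000e-01]
scene tip 0.77 [ 643.3 -138.4    5.2]
scene dock 0.57 [626.7  -7.   -3.2]
scene paint_cup 0.75 [792.8 -86.1  -1.8]
scene masking_tape 0.94 [789.8  32.5  -3. ]
scene star 0.83 [700.7 160.1  -2.9]
wrist spreader 0.82 [ 648.2 -193.    -3. ]
wrist spreader 0.63 [ 647.9 -145.5   -0.8]
wrist dock 0.85 [626.3   1.4  -2.6]
wrist paint_cup 0.8 [795.4 -79.3   1.2]
wrist star 0.67 [709.  161.1  -0.9]
side tip 0.68 [ 648.1 -145.2    2. ]
side dock 0.6 [ 6.221e+02 -4.800e+00  4.000e-01]
side paint_cup 0.79 [792.3 -83.4   1.5]
side masking_tape 0.65 [787.8  33.    4.7]
side star 0.89 [7.007e+02 1.609e+02 3.000e-01]
side star 0.48 [ 647.4 -145.2    5.3]
```

The spreader (wrist px 300,310) faces the dock (280,155), both roughly along world +y, and the tape and cup are to the right. Next I'll measure accurately from the point clouds.

Run:
```python
from h import *
H=np.zeros((500,700));C=np.zeros((500,700,3),np.uint8)
for c in ('scene','side','wrist'):
    d=np.load(f'{c}0.npy');im=cv2.imread(f'pics/{c}0.png');X=cloud(c,d,wfc(c));ok=(d>0)
    hsv=cv2.cvtColor(im,cv2.COLOR_BGR2HSV)
    org=ok&(hsv[...,0]>5)&(hsv[...,0]<18)&(hsv[...,1]>200)&(hsv[...,2]>150)&(np.abs(X[...,0]-650)<80)&(np.abs(X[...,1]+215)<60)&(X[...,2]<40)
    blu=ok&(hsv[...,0]>100)&(hsv[...,0]<125)&(hsv[...,1]>180)&(np.abs(X[...,0]-626)<110)&(np.abs(X[...,1]-30)<110)&(X[...,2]<60)
    gry=ok&(hsv[...,1]<90)&(hsv[...,2]>80)&(np.abs(X[...,0]-648)<62)&(np.abs(X[...,1]+175)<50)&(X[...,2]>3)&(X[...,2]<11)
    for n,m in (('orange',org),('blue',blu),('grey',gry)):
        P=X[m]
        if len(P)<20: continue
        if n=='blue': P=P[np.abs(P[:,2]-30)<4]
        if len(P)<5: continue
        r=cv2.minAreaRect(P[:,:2].astype(np.float32))
        print(c,n,len(P),'mean',P.mean(0).round(1),'min',np.percentile(P,2,0).round(1),'max',np.percentile(P,98,0).round(1),'rect',np.round(r[0],1),np.round(r[1],1),round(r[2],1))
# tall stuff near
for c in ('scene','side','wrist'):
    d=np.load(f'{c}0.npy');X=cloud(c,d,wfc(c));X=X[d>0]
    for zlo,zhi in ((10,60),(60,260)):
        m=(X[:,2]>zlo)&(X[:,2]<zhi)&(X[:,0]>400)&(X[:,0]<900)&(X[:,1]>-480)&(X[:,1]<100)
        h,xe,ye=np.histogram2d(X[m,0],X[m,1],bins=[np.arange(400,901,25),np.arange(-480,101,20)])
        print(c,zlo,zhi,'rows y desc; cols x 400..900');
        for j in range(h.shape[1]-1,-1,-1): print(int(ye[j]),''.join('#' if v>3 else '.' for v in h[:,j]))
```

```text
scene orange 315 mean [ 642.2 -230.    13.4] min [ 596.7 -241.8    5.4] max [ 689.4 -220.1   21.3] rect [ 642.9 -232. ] [26.  97.4] 88.9
scene blue 730 mean [633.5  28.8  27.9] min [564.4  -0.9  26.1] max [685.1  67.7  30.4] rect [625.2  36. ] [ 76.5 126.7] 86.1
scene grey 497 mean [ 644.4 -180.6    4.4] min [ 598.7 -216.4    3.1] max [ 691.5 -143.2    6.8] rect [ 644.4 -179.1] [78.7 96.5] 88.6
side blue 743 mean [629.8  18.1  30.4] min [564.   -1.5  28. ] max [685.9  75.3  32.6] rect [625.2  38.2] [ 82.3 123.8] 86.1
side grey 965 mean [ 644.7 -179.3    6.6] min [ 598.7 -217.5    3.5] max [ 692.4 -143.3    8.9] rect [ 647.  -176.8] [123.3  92.4] 1.2
wrist orange 338 mean [ 649.6 -236.    22.3] min [ 602.6 -240.5   19.5] max [ 693.8 -233.1   25. ] rect [ 648.2 -237.2] [ 8.4 94.2] 89.5
wrist blue 6037 mean [630.1  40.1  30.1] min [569.5  -0.6  28.5] max [690.7  79.   31.6] rect [630.   38.8] [ 82.2 126.6] 86.5
wrist grey 1752 mean [ 649.3 -164.8    6.2] min [ 603.5 -188.     4.6] max [ 696.3 -143.3    7.6] rect [ 649.6 -165.9] [47.4 96.1] 89.1
scene 10 60 rows y desc; cols x 400..900
8
[... 3938 characters left out ...]
.........
40 ....................
20 ....................
0 ..#.....##..##......
-20 .........#..#.......
-40 ....................
-60 ....................
-80 ....................
-100 ....................
-120 ....................
-140 ....................
-160 ....................
-180 ....................
-200 ....................
-220 ....................
-240 ....................
-260 ....................
-280 ....................
-300 ....................
-320 ....................
-340 ....................
-360 ....................
-380 ....................
-400 ....................
-420 ....................
-440 ....................
-460 ....................
-480 ....................
```

Run:
```python
from h import *
for c in ('scene','side'):
    d=np.load(f'{c}0.npy');X=cloud(c,d,wfc(c));m=(d>0)&(X[...,2]>60)&(X[...,2]<280)&(X[...,0]>550)&(X[...,0]<950)&(X[...,1]>-480)&(X[...,1]<-250)
    P=X[m];print(c,len(P),P.min(0).round(),P.max(0).round())
    for x in range(550,950,25):
        Q=P[(P[:,0]>=x)&(P[:,0]<x+25)]
        if len(Q):print(x,len(Q),'ymax',np.sort(Q[:,1])[-4:].round(),'z',Q[np.argsort(Q[:,1])[-4:],2].round(), 'ymin',Q[:,1].min().round())
    v,u=np.where(m);print(u.min(),u.max(),v.min(),v.max())
for i,(c,x,y,w,h) in enumerate((('scene',340,10,160,130),('side',380,20,160,130))):
    im=cv2.imread(f'pics/{c}0.png')[y:y+h,x:x+w];cv2.imwrite(f'pics/crop{i}.png',cv2.resize(im,None,fx=4,fy=4,interpolation=cv2.INTER_CUBIC))
```

```text
scene 975 [ 680. -406.   60.] [ 950. -251.  230.]
675 52 ymax [-310. -310. -310. -309.] z [216. 216. 215. 217.] ymin -404.0
700 59 ymax [-311. -311. -309. -306.] z [219. 217. 216. 217.] ymin -406.0
725 59 ymax [-309. -309. -308. -307.] z [216. 216. 218. 220.] ymin -404.0
750 57 ymax [-310. -310. -309. -309.] z [217. 220. 217. 217.] ymin -403.0
775 56 ymax [-310. -310. -310. -308.] z [215. 215. 217. 220.] ymin -404.0
800 74 ymax [-310. -310. -309. -308.] z [218. 217. 218. 216.] ymin -404.0
825 63 ymax [-310. -310. -309. -309.] z [218. 216. 218. 216.] ymin -404.0
850 292 ymax [-308. -308. -308. -307.] z [216. 211. 211. 216.] ymin -406.0
875 4 ymax [-394. -389. -285. -279.] z [192. 194. 101. 100.] ymin -394.0
900 103 ymax [-258. -257. -255. -252.] z [62. 60. 63. 62.] ymin -402.0
925 156 ymax [-253. -252. -252. -251.] z [63. 61. 64. 61.] ymin -401.0
327 453 29 102
side 794 [ 682. -408.   60.] [ 950. -251.  224.]
675 33 ymax [-397. -397. -397. -395.] z [221. 222. 219. 218.] ymin -408.0
700 37 ymax [-396. -396. -395. -394.] z [219. 223. 219. 221.] ymin -403.0
725 38 ymax [-396. -396. -395. -394.] z [223. 220. 222. 222.] ymin -403.0
750 37 ymax [-396. -396. -396. -395.] z [221. 219. 217. 223.] ymin -406.0
775 14 ymax [-398. -397. -397. -395.] z [219. 221. 220. 218.] ymin -402.0
850 140 ymax [-350. -350. -350. -349.] z [ 93. 144. 121.  96.] ymin -364.0
900 209 ymax [-254. -253. -253. -251.] z [61. 66. 64. 60.] ymin -398.0
925 286 ymax [-252. -252. -252. -251.] z [66. 67. 65. 66.] ymin -398.0
303 442 6 94
```

View pics/crop0.png

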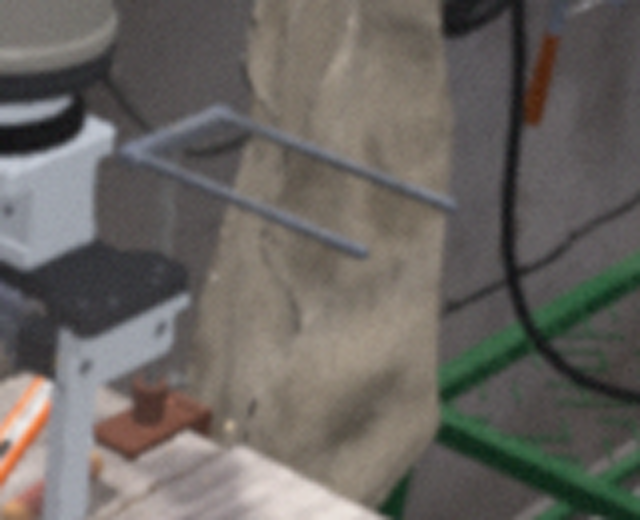

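Run:
```python
from h import *
for c in ('scene','side'):
    d=np.load(f'{c}0.npy');X=cloud(c,d,wfc(c));P=X[(d>0)]-[675,0,205]
    P=P[(np.abs(P[:,0])<170)&(np.abs(P[:,1])<170)]
    for z in range(0,420,20):
        Q=P[(P[:,2]>=z)&(P[:,2]<z+20)]
        if len(Q)>3:print(c,z,len(Q),'x',np.percentile(Q[:,0],[1,99]).round(),'y',np.percentile(Q[:,1],[1,99]).round())
```

```text
scene 0 164 x [-62.  57.] y [-10.  11.]
scene 20 188 x [-62.  57.] y [-8. 11.]
scene 40 208 x [-63.  58.] y [-9. 11.]
scene 60 205 x [-63.  57.] y [-10.  11.]
scene 80 145 x [-84.  75.] y [-32.  34.]
scene 100 831 x [-88.  77.] y [-30.  35.]
scene 120 1500 x [-91.  85.] y [-30.  35.]
scene 140 457 x [-44.  15.] y [-20.  25.]
scene 160 384 x [-44.  13.] y [-26.  35.]
scene 180 679 x [-43.  23.] y [-31.  38.]
scene 200 387 x [-50.  28.] y [-23.  48.]
scene 220 699 x [-49.  28.] y [-25.  48.]
scene 240 699 x [-48.  18.] y [-22.  46.]
scene 260 235 x [-48.   3.] y [-9. 46.]
side 0 197 x [-61.  57.] y [-9. 11.]
side 20 262 x [-61.  57.] y [-9. 11.]
side 40 277 x [-61.  57.] y [-9. 11.]
side 60 286 x [-61.  57.] y [-10.  11.]
side 80 203 x [-82.  76.] y [-20.  33.]
side 100 1145 x [-82.  77.] y [-27.  35.]
side 120 1771 x [-90.  84.] y [-30.  35.]
side 140 1518 x [-89.  83.] y [-31.  32.]
side 160 642 x [-43.  15.] y [-20.  35.]
side 180 697 x [-42.  14.] y [-23.  38.]
```

Run:
```python
import cv2
im=cv2.imread('pics/scene0.png')[0:150,260:420];cv2.imwrite('pics/crop2.png',cv2.resize(im,None,fx=4,fy=4,interpolation=cv2.INTER_CUBIC))
```

```text
(no output)
```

View pics/crop2.png

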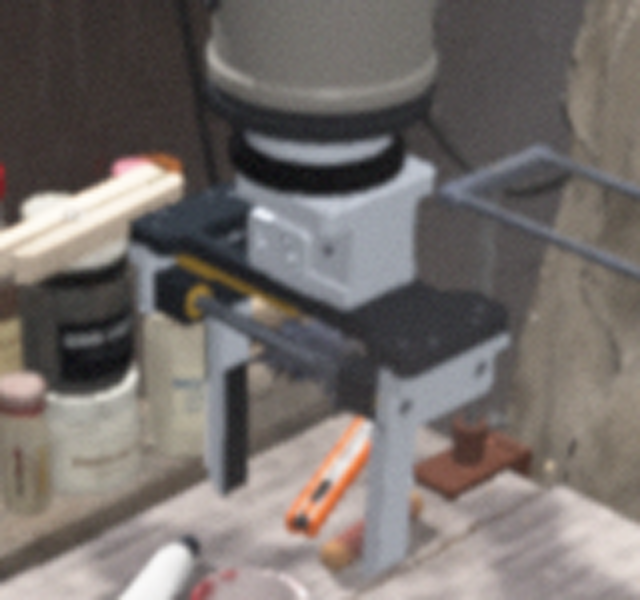

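arm_command([
  [-0.3,-2.1,0,-0.2,0,0,60],
  [-0.6,-4.2,0,-0.4,0,0,60],
  [-0.9,-6.3,0,-0.6,0,0,60],
  [-1.2,-8.3,0,-0.8,0,0,60],
  [-1.28,-10.36,0,-1,0,0,60],
])

```text
time_s: 1.68
position: [642.5, -260.6, 205.7]
tool_rot: [0.473, 0.473, -0.526, 0.526]
ft_force: [0.8, 0.0, 0.6]
grip_width: 0.598
```

arm_command([
  [0,0,0,0,0,0,60],
  [0,0,0,0,0,0,60],
  [0,0,0,0,0,0,60],
])

```text
time_s: 2.05
position: [643.4, -257.6, 205.4]
tool_rot: [0.473, 0.474, -0.525, 0.526]
ft_force: [0.2, 0.5, -0.5]
grip_width: 0.598
```

Run:
```python
from h import *
s=readout.state();print({k:np.round(v,3).tolist() for k,v in s.items()})
for c in ("scene","wrist"):
    p,d=capture(c);cv2.imwrite(f"pics/{c}1.png",p[:,:,::-1]);np.save(f"{c}1.npy",d)
```

```text
{'time_s': 2.05, 'joint_positions': [0.11, 0.438, 0.171, 1.601, 0.032, 1.081, 0.251], 'joint_velocities': [-0.003, -0.001, 0.001, 0.0, 0.002, -0.001, 0.001], 'tau': [0.984, -93.63, 6.527, -45.415, 0.502, -0.112, -0.007], 'position': [643.403, -257.564, 205.412], 'tool_rot': [0.473, 0.474, -0.525, 0.526], 'ft_force': [0.229, 0.548, -0.493], 'ft_torque': [0.121, -0.018, -0.01], 'grip_width': 0.598}
```

View pics/wrist1.png

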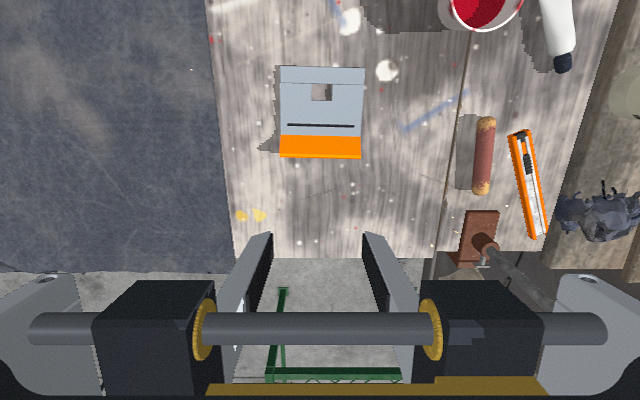

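View pics/scene1.png

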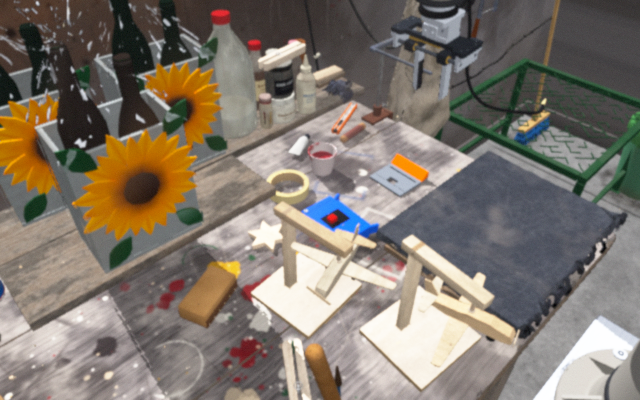

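The wrist view shows the spreader at px (321,112). The bench edge is at row ~258, and the hand is behind the wedge and clear of the wire. I'll re-measure the spreader from here.

```bash
cat >> h.py <<'E'
def spreader(c,im,d,W,near,rad=90):
    X=cloud(c,d,W);hsv=cv2.cvtColor(im,cv2.COLOR_BGR2HSV)
    nb=np.hypot(X[...,0]-near[0],X[...,1]-near[1])<rad
    org=(d>0)&nb&(hsv[...,0]>5)&(hsv[...,0]<18)&(hsv[...,1]>200)&(hsv[...,2]>120)&(X[...,2]<40)
    P=X[org&(X[...,2]>3)]
    r=cv2.minAreaRect(P[:,:2].astype(np.float32))
    print(c,'orange',len(P),P.min(0).round(1),P.max(0).round(1),np.round(r[0],1),np.round(r[1],1),round(r[2],2))
    gry=(d>0)&nb&(hsv[...,1]<90)&(hsv[...,2]>80)&(X[...,2]>3.5)&(X[...,2]<11)
    n,l,st,ce=cv2.connectedComponentsWithStats(gry.astype(np.uint8));k=1+np.argmax(st[1:,4]);G=X[l==k]
    r=cv2.minAreaRect(G[:,:2].astype(np.float32));print(' grey',len(G),G.min(0).round(1),G.max(0).round(1),np.round(r[0],1),np.round(r[1],1),round(r[2],2))
    A=np.vstack([G,P]);r=cv2.minAreaRect(A[:,:2].astype(np.float32));print(' all',np.round(r[0],1),np.round(r[1],1),round(r[2],2))
def dock(c,im,d,W):
    X=cloud(c,d,W);hsv=cv2.cvtColor(im,cv2.COLOR_BGR2HSV)
    b=(d>0)&(hsv[...,0]>100)&(hsv[...,0]<125)&(hsv[...,1]>180)&(np.abs(X[...,0]-626)<110)&(np.abs(X[...,1]-30)<110)&(np.abs(X[...,2]-30)<4)
    P=X[b];r=cv2.minAreaRect(P[:,:2].astype(np.float32));print(' dock',len(P),np.round(r[0],1),np.round(r[1],1),round(r[2],2))
E
python3 - <<'E'
from h import *
im=cv2.imread('pics/wrist1.png');spreader('wrist',im,np.load('wrist1.npy'),wfc('wrist'),(648,-192))
E
```

```text
wrist orange 1543 [ 599.4 -243.7    4.7] [ 694.5 -218.8   25. ] [ 646.9 -231.2] [23.8 95.2] 88.84
 grey 5166 [ 600.1 -220.3    3.5] [ 697.2 -143.1    8.3] [ 648.4 -181.3] [75.9 96. ] 88.72
 all [ 648.1 -193.2] [100.  96.] 88.69
```

arm_command([
  [0,-0.12,-1.6,0,0,0,60],
  [0,-0.12,-3.2,0,0,0,60],
  [0,-0.12,-4.8,0,0,0,60],
  [0,-0.12,-6,0,0,0,60],
  [0,-0.12,-6,0,0,0,60],
])

```text
time_s: 2.78
position: [641.8, -260.9, 53.4]
tool_rot: [-0.472, -0.475, 0.526, -0.525]
ft_force: [-0.4, -0.7, 1.1]
grip_width: 0.601
```

Run:
```python
from h import *
s=readout.state();print(np.round(s['position'],1),np.round(s['ft_force'],1))
for c in ("scene","wrist"):
    p,d=capture(c);cv2.imwrite(f"pics/{c}2.png",p[:,:,::-1]);np.save(f"{c}2.npy",d)
im=cv2.imread('pics/scene2.png')[0:200,320:520];cv2.imwrite('pics/crop3.png',cv2.resize(im,None,fx=3,fy=3,interpolation=cv2.INTER_CUBIC))
```

```text
[ 641.8 -260.9   53.4] [-0.4 -0.7  1.1]
```

View pics/crop3.png

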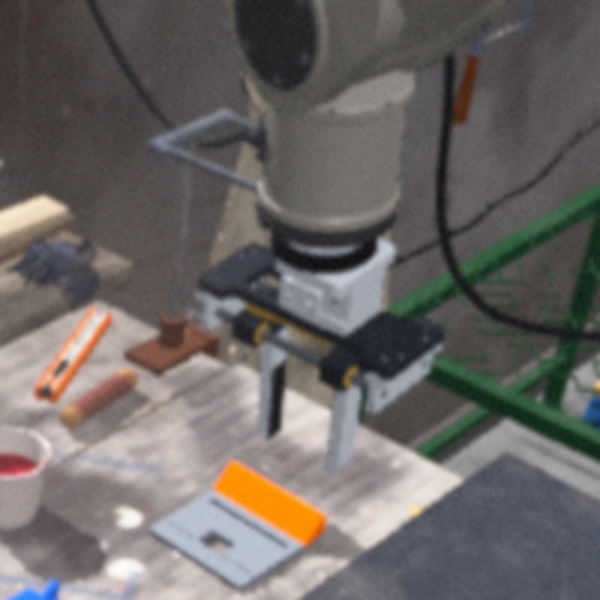

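View pics/wrist2.png

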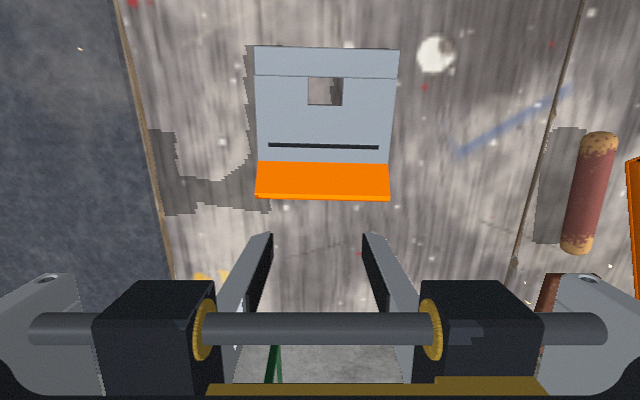

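arm_command([
  [0,0,-0.6,0,0,0,60],
  [0,0,-1.2,0,0,0,60],
  [0,0,-1.6,0,0,0,60],
  [0,0,-1.9,0,0,0,60],
  [0,0,-1.9,0,0,0,60],
])

```text
time_s: 3.5
position: [642.6, -261.9, 7.3]
tool_rot: [-0.473, -0.473, 0.526, -0.525]
ft_force: [-0.9, -0.3, 0.4]
grip_width: 0.604
```

Run:
```python
from h import *
s=readout.state();print(np.round(s['position'],1),np.round(s['ft_force'],1))
for c in ("scene","wrist"):
    p,d=capture(c);cv2.imwrite(f"pics/{c}3.png",p[:,:,::-1]);np.save(f"{c}3.npy",d)
im=cv2.imread('pics/wrist3.png');spreader('wrist',im,np.load('wrist3.npy'),wfc('wrist',s),(648,-192))
```

```text
[ 642.6 -261.9    7.3] [-0.9 -0.3  0.4]
wrist orange 7457 [ 598.6 -243.8    3.8] [ 694.9 -217.8   24.5] [ 646.8 -230.8] [24.2 96.2] 88.54
 grey 22870 [ 599.2 -220.     3.5] [ 696.7 -142.     7.7] [ 648. -181.] [76.3 96.4] 88.59
 all [ 647.7 -192.9] [100.1  96.4] 88.55
```

View pics/wrist3.png

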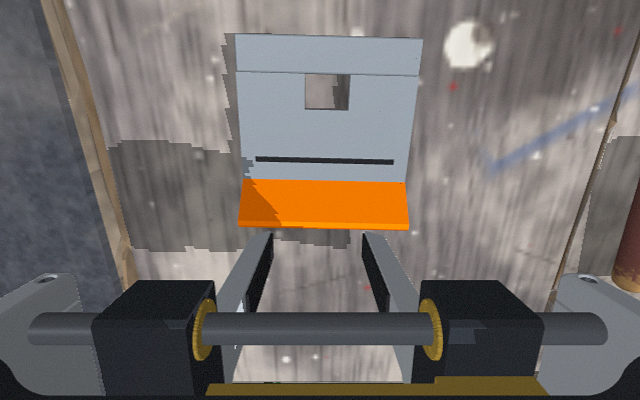

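arm_command([
  [0,0.2,0,0.2,0,-0.1,60],
  [0,0.35,0,0.45,0,-0.25,60],
  [0,0.5,0,0.7,0,-0.25,60],
  [-0.02,0.65,0,1,0,-0.25,60],
  [-0.06,0.8,0,1,0,-0.25,60],
])

```text
time_s: 4.22
position: [641.3, -243.3, 8.1]
tool_rot: [-0.507, -0.493, 0.507, -0.493]
ft_force: [0.0, -2.2, 2.3]
grip_width: 0.601
```

arm_command([
  [-0.06,0.2,0,0,0,0,60],
  [-0.12,0.4,0,0,0,0,60],
  [-0.18,0.6,0,0,0,0,60],
  [-0.24,0.8,0,0,0,0,60],
  [-0.3,1.0,0,0,0,0,60],
])

```text
time_s: 4.85
position: [633.9, -216.6, 8.0]
tool_rot: [-0.506, -0.494, 0.507, -0.493]
ft_force: [1.6, -2.8, 1.8]
grip_width: 0.605
```

```bash
cat > look.py <<'E'
import sys
from h import *
k=sys.argv[1];near=(float(sys.argv[2]),float(sys.argv[3]))
s=readout.state();print(np.round(s['position'],1),np.round(s['ft_force'],1),R.from_quat(s['tool_rot']).as_matrix().round(3).tolist(),s['time_s'])
p,d=capture('wrist');im=np.ascontiguousarray(p[:,:,::-1]);cv2.imwrite(f"pics/w{k}.png",im)
spreader('wrist',im,d,wfc('wrist',s),near);dock('wrist',im,d,wfc('wrist',s))
E
python3 look.py 4 640 -155
```

```text
[ 633.9 -216.6    8. ] [ 1.6 -2.8  1.8] [[-0.001, 1.0, -0.026], [-0.0, -0.026, -1.0], [-1.0, -0.001, 0.0]] 4.85
wrist orange 6838 [ 590.3 -206.8    4.6] [ 686.4 -181.9   25.2] [ 638.5 -194.5] [23.3 95.9] 88.67
 grey 20155 [ 590.8 -183.6    3.5] [ 688.9 -105.8    8.4] [ 639.9 -144.6] [75.8 96.4] 88.62
 all [ 639.6 -156.5] [99.4 96.4] 88.62
 dock 0 [0. 0.] [0. 0.] 0.0
```

View pics/w4.png

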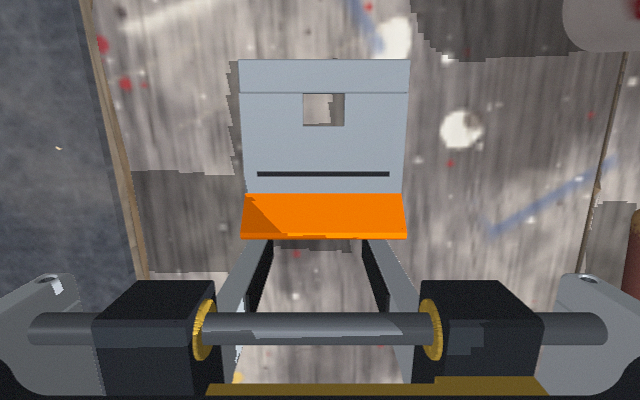

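arm_command([
  [-0.08,0.28,0,0,0,0,60],
  [-0.16,0.56,0,0,0,0,60],
  [-0.24,0.84,0,0,0,-0.1,60],
  [-0.31,1.12,0,0,0,-0.15,60],
  [-0.39,1.4,0,0,0,-0.2,60],
])

```text
time_s: 5.52
position: [624.1, -181.4, 7.9]
tool_rot: [-0.511, -0.488, 0.512, -0.488]
ft_force: [-0.4, -1.5, 0.1]
grip_width: 0.6
```

arm_command([
  [-0.08,0.25,0,0,0,-0.05,60],
  [-0.16,0.5,0,0,0,-0.1,60],
  [-0.23,0.75,0,0,0,-0.15,60],
  [-0.31,1.0,0,0,0,-0.15,60],
  [-0.31,1.0,0,0,0,-0.15,60],
])

```text
time_s: 6.15
position: [616.3, -156.2, 7.9]
tool_rot: [-0.515, -0.485, 0.516, -0.484]
ft_force: [0.0, -0.6, -0.4]
grip_width: 0.6
```

```bash
python3 look.py 5 622 -97
```

```text
[ 616.3 -156.2    7.9] [ 0.  -0.6 -0.4] [[-0.002, 0.998, -0.062], [0.001, -0.062, -0.998], [-1.0, -0.002, -0.0]] 6.15
wrist orange 6644 [ 573.  -148.7    4.7] [ 669.9 -119.4   25.2] [ 621.6 -133.9] [23.9 96.2] 86.21
 grey 20183 [ 574.4 -124.1    3.5] [675.  -43.5   8.1] [624.7 -83.8] [75.6 96.6] 86.58
 all [624. -96.] [99.8 96.8] 86.42
 dock 0 [0. 0.] [0. 0.] 0.0
```

View pics/w5.png

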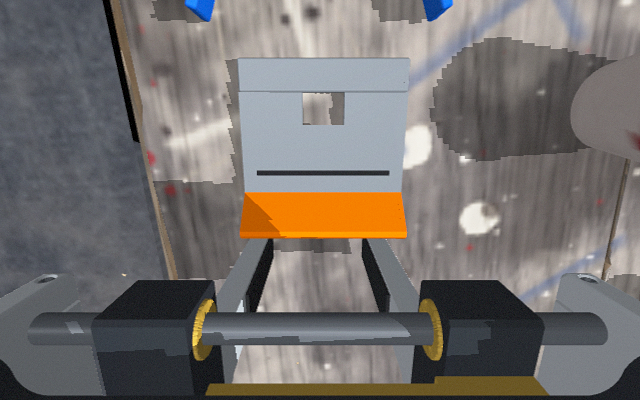

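Run:
```python
from h import *
s=readout.state()
for c in ('wrist','scene','side'):
    W=wfc(c,s);p,d=capture(c);im=np.ascontiguousarray(p[:,:,::-1]);cv2.imwrite(f'pics/{c}6.png',im);X=cloud(c,d,W);h=cv2.cvtColor(im,cv2.COLOR_BGR2HSV)
    b=(d>0)&(h[...,0]>100)&(h[...,0]<125)&(h[...,1]>180)&(abs(X[...,0]-626)<110)&(abs(X[...,1]-20)<70)&(X[...,2]<40)&(X[...,2]>3)
    if c=='wrist':
        for sgn in (-1,1):
            P=X[b&((X[...,0]-622)*sgn>0)&(X[...,2]>16)]
            print(sgn,len(P),P.min(0).round(1),P.max(0).round(1))
    else: dock(c,im,d,W); spreader(c,im,d,W,(624,-96))
```

```text
-1 148 [561.1 -23.9  16.1] [568.3 -19.   22.6]
1 134 [683.3 -31.2  16. ] [689.4 -26.   22.4]
 dock 732 [626.   35.4] [ 76.1 127.5] 87.13
scene orange 143 [ 570.  -162.9    3.5] [ 666.7 -120.5   23.3] [ 617.9 -141.1] [37.8 96.9] 83.9
 grey 435 [ 571.5 -124.2    3.5] [669.  -43.6   8. ] [620.9 -83.5] [78.  96.9] 87.67
 all [ 620.  -103.2] [117.3  97. ] 87.45
 dock 754 [625.4  38.6] [ 84.2 124.4] 86.51
side orange 63 [ 571.2 -139.9   10.2] [ 591.6 -122.6   24.8] [ 581.6 -131.3] [16.8 20.5] 87.47
 grey 1184 [ 572.5 -124.8    3.5] [671.3 -43.4  10.4] [622.2 -84.1] [78.9 97.5] 87.88
 all [622.  -93.4] [96.7 97.4] 87.13
```

View pics/side6.png

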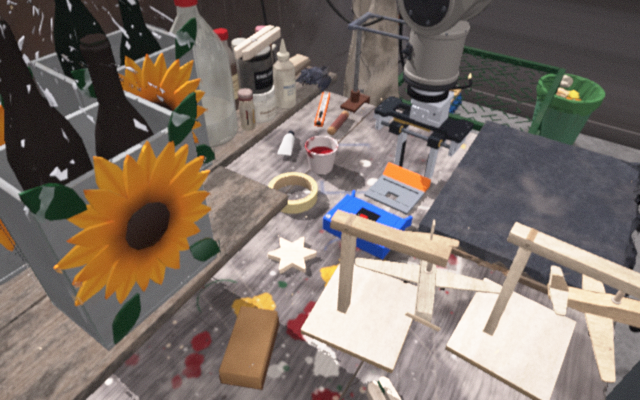

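arm_command([
  [-0.01,0.28,0,0,0,0,60],
  [-0.01,0.56,0,0,0,0,60],
  [-0.01,0.84,0,0,0,0,60],
  [-0.01,1.12,0,0,0,0,60],
  [0,1.4,0,0,0,0,60],
])

```text
time_s: 6.98
position: [616.5, -121.5, 8.0]
tool_rot: [-0.515, -0.484, 0.516, -0.484]
ft_force: [-0.3, -1.6, 1.0]
grip_width: 0.604
```

```bash
python3 look.py 7 624 -60
```

```text
[ 616.5 -121.5    8. ] [-0.3 -1.6  1. ] [[-0.001, 0.998, -0.063], [0.0, -0.063, -0.998], [-1.0, -0.001, 0.0]] 6.975
wrist orange 6647 [ 573.6 -113.7    4.4] [670.  -85.2  25. ] [621.7 -99.5] [23.3 95.8] 86.61
 grey 19805 [574.9 -90.3   3.5] [675.3 -10.3   8.2] [625.  -50.3] [74.6 96.5] 86.5
 all [624.3 -62.1] [98.3 96.5] 86.55
 dock 7467 [627.1   2.9] [ 11.6 126.5] 86.45
```

View pics/w7.png

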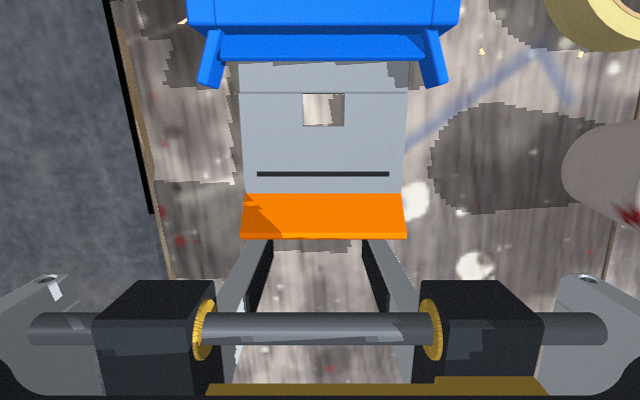

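arm_command([
  [-0.02,0.2,0,0,0,0,60],
  [-0.02,0.4,0,0,0,0,60],
  [-0.01,0.6,0,0,0,0,60],
  [0,0.8,0,0,0,0,60],
  [0.01,1.0,0,0,0,0,60],
])

```text
time_s: 7.65
position: [616.7, -96.7, 8.0]
tool_rot: [-0.515, -0.484, 0.516, -0.484]
ft_force: [-0.5, -2.8, 0.7]
grip_width: 0.599
```

```bash
python3 look.py 8 626 -40
```

```text
[616.7 -96.7   8. ] [-0.5 -2.8  0.7] [[-0.001, 0.998, -0.063], [0.0, -0.063, -0.998], [-1.0, -0.001, -0.0]] 7.65
wrist orange 6638 [573.6 -88.8   4.1] [670.4 -60.6  25.4] [621.9 -75.1] [23.8 95.8] 86.43
 grey 12069 [575.1 -65.5   3.5] [674.  -12.    8.2] [624.3 -38.8] [48.1 96.6] 86.43
 all [623.5 -50.9] [72.3 96.6] 86.41
 dock 18066 [628.   15.7] [ 35.7 126.7] 86.54
```

View pics/w8.png

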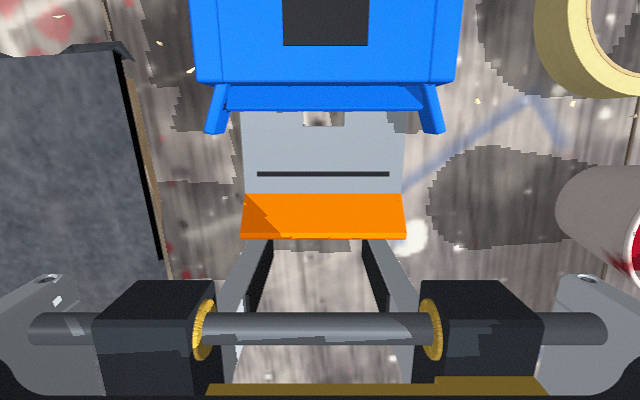

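arm_command([
  [0.01,0.15,0,0,0,0,60],
  [0.02,0.3,0,0,0,0,60],
  [0.03,0.45,0,0,0,0,60],
  [0.04,0.6,0,0,0,0,60],
])

```text
time_s: 8.2
position: [617.7, -81.8, 8.0]
tool_rot: [-0.515, -0.484, 0.516, -0.484]
ft_force: [-0.2, -1.9, 0.8]
grip_width: 0.6
```

arm_command([
  [0.01,0.1,0,0,0,0,60],
  [0.01,0.2,0,0,0,0,60],
  [0.02,0.3,0,0,0,0,60],
])

```text
time_s: 8.57
position: [618.2, -74.4, 8.0]
tool_rot: [-0.515, -0.484, 0.516, -0.484]
ft_force: [-0.1, -2.6, 0.2]
grip_width: 0.604
```

```bash
cat > knob.py <<'E'
import sys
from h import *
k=sys.argv[1];s=readout.state();print(np.round(s['position'],1),np.round(s['ft_force'],1),s['time_s'])
for c in ('side','scene','wrist'):
    p,d=capture(c);im=np.ascontiguousarray(p[:,:,::-1]);cv2.imwrite(f'pics/{c}{k}.png',im);X=cloud(c,d,wfc(c,s));h=cv2.cvtColor(im,cv2.COLOR_BGR2HSV)
    m=((h[...,0]<6)|(h[...,0]>174))&(h[...,1]>200)&(h[...,2]>120)&(d>0)&(np.hypot(X[...,0]-630,X[...,1]-40)<40)&(X[...,2]>25)
    if m.sum(): 
        v,u=np.where(m);print(c,'knob',m.sum(),'px',u.mean().round(2),v.mean().round(2),'row',v.min(),v.max(),'z top',np.percentile(X[m][:,2],[50,80,95]).round(1),X[m].mean(0).round(1))
E
python3 - <<'E'
from h import *
for c in ('side','scene','wrist'):
    d=np.load(f'{c}0.npy');im=cv2.imread(f'pics/{c}0.png')
    s={'position':[674.6,0,204.8],'tool_rot':[-.5,-.5,.5,-.5]}
    X=cloud(c,d,wfc(c,s));h=cv2.cvtColor(im,cv2.COLOR_BGR2HSV)
    m=((h[...,0]<6)|(h[...,0]>174))&(h[...,1]>200)&(h[...,2]>120)&(d>0)&(np.hypot(X[...,0]-630,X[...,1]-40)<40)&(X[...,2]>25)
    if m.sum():
        v,u=np.where(m);print('ref',c,'knob',m.sum(),'px',u.mean().round(2),v.mean().round(2),'row',v.min(),v.max(),'z top',np.percentile(X[m][:,2],[50,80,95]).round(1),X[m].mean(0).round(1))
E
python3 knob.py 9
```

```text
ref side knob 9 px 364.22 215.78 row 215 217 z top [41.3 42.  42.2] [625.7  41.9  41.2]
ref scene knob 53 px 332.0 218.02 row 214 222 z top [37.3 38.4 39.8] [625.2  48.4  37. ]
ref wrist knob 216 px 277.6 146.46 row 139 154 z top [39.6 40.5 41. ] [630.7  48.2  39.4]
[618.2 -74.4   8. ] [-0.1 -2.6  0.2] 8.575
side knob 9 px 363.56 215.44 row 214 217 z top [40.7 41.7 43.1] [627.4  41.2  40.7]
scene knob 52 px 331.98 217.85 row 214 222 z top [37.3 38.9 40.2] [625.6  48.   37. ]
wrist knob 1409 px 325.41 19.27 row 0 40 z top [39.6 40.3 41. ] [629.8  44.5  39.1]
```

arm_command([
  [0,0.06,0,0,0,0,60],
  [0.01,0.12,0,0,0,0,60],
  [0.01,0.18,0,0,0,0,60],
])

```text
time_s: 9.1
position: [618.4, -70.4, 7.9]
tool_rot: [-0.515, -0.484, 0.516, -0.484]
ft_force: [-0.4, -3.0, -0.4]
grip_width: 0.601
```

arm_command([
  [0,0.06,0,0,0,0,60],
  [0.01,0.12,0,0,0,0,60],
])

```text
time_s: 9.35
position: [618.6, -67.1, 7.9]
tool_rot: [-0.515, -0.484, 0.516, -0.484]
ft_force: [-1.2, -4.7, -0.4]
grip_width: 0.597
```

```bash
python3 knob.py 10
```

```text
[618.6 -67.1   7.9] [-1.2 -4.7 -0.4] 9.35
side knob 18 px 364.06 215.06 row 213 217 z top [43.9 44.4 44.9] [625.9  42.6  43.5]
scene knob 58 px 332.21 217.57 row 213 222 z top [39.5 41.1 42.2] [624.7  48.3  38.6]
wrist knob 1713 px 325.43 32.06 row 8 57 z top [42.3 43.  43.7] [629.9  46.2  41.8]
```

View pics/wrist10.png

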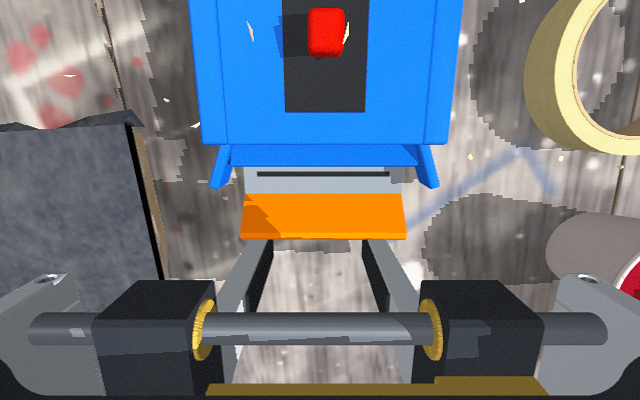

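arm_command([
  [0,0.06,0,0,0,0,60],
  [0.01,0.12,0,0,0,0,60],
  [0.01,0.18,0,0,0,0,60],
])

```text
time_s: 9.88
position: [619.0, -62.2, 7.9]
tool_rot: [-0.515, -0.484, 0.516, -0.484]
ft_force: [-0.3, -2.8, -0.6]
grip_width: 0.6
```

```bash
python3 knob.py 11
```

```text
[619.  -62.2   7.9] [-0.3 -2.8 -0.6] 9.875
side knob 23 px 363.83 214.7 row 212 217 z top [45.2 45.8 46.5] [626.   43.6  45.1]
scene knob 62 px 332.21 217.18 row 213 222 z top [40.8 42.5 43.6] [624.7  48.4  39.8]
wrist knob 1706 px 325.49 43.29 row 19 68 z top [44.  44.7 45.3] [630.   46.3  43.4]
```

arm_command([
  [0,0.05,0,0,0,0,60],
  [0.01,0.1,0,0,0,0,60],
])

```text
time_s: 10.28
position: [619.2, -60.1, 8.0]
tool_rot: [-0.515, -0.484, 0.516, -0.484]
ft_force: [-0.8, -3.1, -0.4]
grip_width: 0.6
```

```bash
python3 knob.py 12
```

```text
[619.2 -60.1   8. ] [-0.8 -3.1 -0.4] 10.275
side knob 23 px 363.39 214.74 row 212 217 z top [45.6 46.4 46.9] [626.4  44.4  45.4]
scene knob 64 px 332.36 217.19 row 213 222 z top [40.9 42.9 43.7] [624.4  48.3  39.9]
wrist knob 1649 px 325.31 48.24 row 25 72 z top [44.1 44.7 45.3] [630.   46.5  43.6]
```

arm_command([
  [0,0.04,0,0,0,0,60],
  [0.01,0.08,0,0,0,0,60],
])

```text
time_s: 10.68
position: [619.4, -58.5, 8.0]
tool_rot: [-0.515, -0.484, 0.516, -0.484]
ft_force: [-0.7, -6.0, 0.2]
grip_width: 0.602
```

arm_command([
  [0,0.04,0,0,0,0,60],
  [0,0.08,0,0,0,0,60],
])

```text
time_s: 10.92
position: [619.4, -56.6, 8.0]
tool_rot: [-0.515, -0.484, 0.516, -0.484]
ft_force: [-0.1, -5.3, -0.8]
grip_width: 0.6
```

```bash
python3 knob.py 13
```

```text
[619.4 -56.6   8. ] [-0.1 -5.3 -0.8] 10.925
side knob 21 px 363.57 214.71 row 213 217 z top [45.2 45.9 46.9] [626.3  44.   45.2]
scene knob 60 px 332.43 217.12 row 213 222 z top [41.  42.5 43.9] [624.4  48.   39.9]
wrist knob 1604 px 325.18 56.7 row 34 80 z top [44.1 44.7 45.4] [630.   46.7  43.7]
```

arm_command([
  [0,0.04,0,0,0,0,60],
  [0.01,0.08,0,0,0,0,60],
])

```text
time_s: 11.32
position: [619.6, -54.6, 8.0]
tool_rot: [-0.515, -0.484, 0.516, -0.484]
ft_force: [-1.1, -5.8, 0.7]
grip_width: 0.597
```

```bash
python3 knob.py 14
```

```text
[619.6 -54.6   8. ] [-1.1 -5.8  0.7] 11.325
side knob 19 px 363.84 214.79 row 213 217 z top [45.1 45.7 46. ] [625.9  43.6  44.9]
scene knob 62 px 332.27 217.18 row 213 222 z top [41.  42.5 43.4] [624.5  48.4  39.9]
wrist knob 1588 px 325.09 61.53 row 39 85 z top [44.1 44.8 45.3] [630.1  46.8  43.7]
```

arm_command([
  [0,0.03,0,0,0,0,60],
  [0,0.06,0,0,0,0,60],
])

```text
time_s: 11.72
position: [619.7, -53.0, 8.0]
tool_rot: [-0.515, -0.484, 0.516, -0.484]
ft_force: [-0.5, -5.8, 0.2]
grip_width: 0.6
```

```bash
python3 knob.py 15 | tail -1
```

```text
wrist knob 1560 px 325.19 65.1 row 43 88 z top [44.1 44.8 45.5] [630.1  46.9  43.8]
```

arm_command([
  [0,0.03,0,0,0,0,60],
  [0.01,0.06,0,0,0,0,60],
])

```text
time_s: 12.12
position: [619.8, -51.7, 8.0]
tool_rot: [-0.515, -0.484, 0.516, -0.484]
ft_force: [-1.5, -7.2, 0.3]
grip_width: 0.6
```

```bash
python3 knob.py 16 | tail -1
```

```text
wrist knob 1527 px 324.89 68.42 row 46 91 z top [44.  44.7 45.4] [630.   46.9  43.8]
```

arm_command([
  [0,0.03,0,0,0,0,60],
  [0,0.06,0,0,0,0,60],
])

```text
time_s: 12.52
position: [619.8, -50.1, 8.0]
tool_rot: [-0.515, -0.484, 0.516, -0.484]
ft_force: [-1.6, -6.5, -0.1]
grip_width: 0.599
```

```bash
python3 knob.py 17 | tail -1
```

```text
wrist knob 1507 px 324.95 71.85 row 50 94 z top [44.1 44.7 45.3] [630.   47.1  43.8]
```

arm_command([
  [0,0.03,0,0,0,0,60],
  [0,0.05,0,0,0,0,60],
])

```text
time_s: 12.92
position: [619.9, -48.9, 8.0]
tool_rot: [-0.515, -0.484, 0.516, -0.484]
ft_force: [-0.1, -5.6, -1.2]
grip_width: 0.604
```

```bash
python3 knob.py 18 | tail -1
```

```text
wrist knob 1498 px 324.95 74.81 row 53 97 z top [44.1 44.8 45.4] [630.   47.1  43.9]
```

arm_command([
  [0,0.02,0,0,0,0,60],
  [0,0.04,0,0,0,0,60],
])

```text
time_s: 13.32
position: [620.0, -47.8, 8.0]
tool_rot: [-0.515, -0.484, 0.516, -0.484]
ft_force: [-0.6, -6.4, -0.9]
grip_width: 0.599
```

```bash
python3 knob.py 19 | tail -1
```

```text
wrist knob 1475 px 324.99 77.29 row 56 99 z top [44.2 44.8 45.4] [630.   47.1  43.9]
```

arm_command([
  [0,0.02,0,0,0,0,60],
  [0.01,0.04,0,0,0,0,60],
])

```text
time_s: 13.72
position: [620.1, -46.9, 8.0]
tool_rot: [-0.515, -0.484, 0.516, -0.484]
ft_force: [-1.2, -7.2, 0.7]
grip_width: 0.601
```

```bash
python3 knob.py 20 | tail -1
```

```text
wrist knob 1470 px 324.91 79.3 row 58 101 z top [44.1 44.8 45.4] [630.   47.2  43.9]
```

arm_command([
  [0,0.02,0,0,0,0,60],
  [0,0.04,0,0,0,0,60],
])

```text
time_s: 14.12
position: [620.1, -46.0, 8.0]
tool_rot: [-0.515, -0.484, 0.516, -0.484]
ft_force: [-1.8, -6.3, -0.7]
grip_width: 0.598
```

```bash
python3 knob.py 21 | tail -1
```

```text
wrist knob 1447 px 324.87 81.76 row 61 103 z top [44.1 44.8 45.4] [630.   47.2  44. ]
```

View pics/wrist21.png

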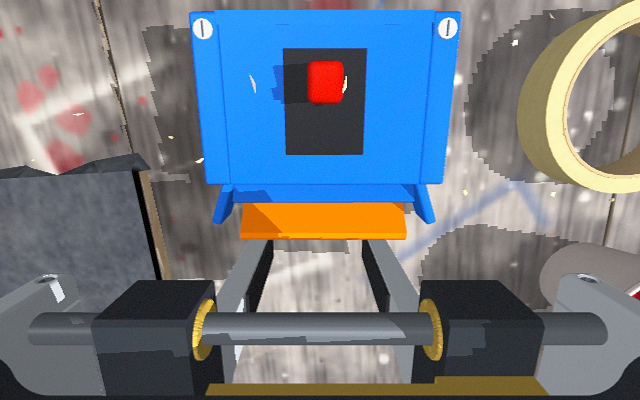

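Knob (325,82) is still raised and the spreader is square in the slot. I'll continue in 1 mm steps.

arm_command([
  [0,0.02,0,0,0,0,60],
  [0,0.04,0,0,0,0,60],
])

```text
time_s: 14.52
position: [620.2, -45.0, 8.0]
tool_rot: [-0.515, -0.484, 0.516, -0.484]
ft_force: [-0.1, -7.0, -0.6]
grip_width: 0.599
```

```bash
python3 knob.py 22 | tail -1
```

```text
wrist knob 1439 px 324.93 83.91 row 63 105 z top [44.1 44.7 45.3] [630.   47.3  43.9]
```

arm_command([
  [0,0.02,0,0,0,0,60],
  [0.01,0.04,0,0,0,0,60],
])

```text
time_s: 14.92
position: [620.4, -43.7, 8.0]
tool_rot: [-0.515, -0.484, 0.516, -0.484]
ft_force: [-1.1, -5.1, 0.1]
grip_width: 0.598
```

```bash
python3 knob.py 23 | tail -1
```

```text
wrist knob 1328 px 324.47 87.88 row 68 108 z top [39.7 40.4 41. ] [630.   47.3  39.6]
```

The catch dropped: knob z went from 44.1 to 39.7, against 39.6 at rest. I'll stop pushing and back off.

arm_command([
  [-0.01,-0.15,0,0,0,0,60],
  [-0.02,-0.4,0,0,0,0,60],
  [-0.06,-1.0,0,0,0,0,60],
  [-0.09,-1.5,0,0,0,0,60],
])

```text
time_s: 15.58
position: [618.1, -82.3, 8.0]
tool_rot: [-0.515, -0.484, 0.516, -0.484]
ft_force: [0.4, -0.1, -0.6]
grip_width: 0.6
```

```bash
python3 knob.py 24; python3 look.py 24b 622 -20
```

```text
[618.1 -82.3   8. ] [ 0.4 -0.1 -0.6] 15.575
side knob 8 px 363.75 215.5 row 214 217 z top [41.1 41.3 41.4] [626.9  41.4  40.9]
scene knob 55 px 331.95 217.89 row 214 222 z top [37.4 38.7 39.7] [625.6  48.1  36.9]
wrist knob 571 px 324.46 7.67 row 0 17 z top [38.9 39.9 40.7] [629.7  41.4  38.2]
[618.1 -82.1   8. ] [0.4 1.4 0.4] [[-0.001, 0.998, -0.065], [-0.0, -0.065, -0.998], [-1.0, -0.001, 0.0]] 15.725
wrist orange 5091 [577.5 -37.1   9.3] [673.5 -13.1  24.9] [625.5 -24.8] [18.6 96.1] 86.34
 grey 15 [648.6 -76.1   7.9] [652.6 -73.2  10.4] [650.5 -75. ] [2.8 3.7] 77.94
 all [624.2 -44.9] [59.  96.1] 86.34
 dock 23153 [628.2  23.1] [ 49.9 127. ] 86.38
```

View pics/w24b.png

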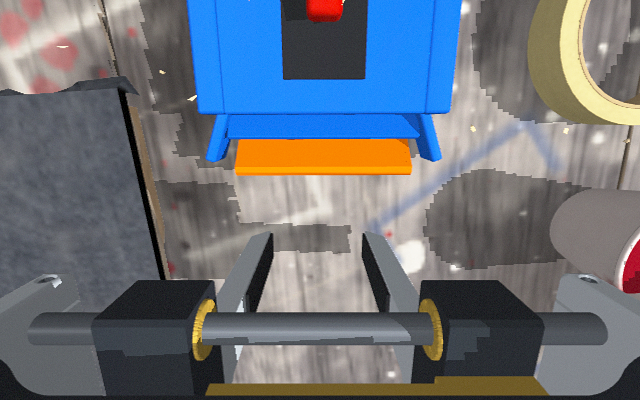

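Spreader is held, with its wedge at (323,157), and the knob is down. I'll raise the hand clear and take a final look.

arm_command([
  [0,0,1.2,0,0,0,60],
  [0,0,2.8,0,0,0,60],
  [0,0,4.4,0,0,0,60],
  [0,0,6,0,0,0,60],
  [0,0,6,0,0,0,60],
])

```text
time_s: 16.4
position: [620.0, -80.3, 161.2]
tool_rot: [0.516, 0.483, -0.514, 0.485]
ft_force: [0.9, 0.1, -1.2]
grip_width: 0.598
```

arm_command([
  [0,0,0,0,0,0,60],
  [0,0,0,0,0,0,60],
  [0,0,0,0,0,0,60],
  [0,0,0,0,0,0,60],
])

```text
time_s: 16.9
position: [618.0, -80.8, 157.5]
tool_rot: [-0.515, -0.485, 0.516, -0.483]
ft_force: [-0.5, -0.7, 1.0]
grip_width: 0.6
```

```bash
python3 knob.py 25; python3 look.py 25b 622 -20
python3 - <<'E'
from h import *
for c in ('scene','side'):
    W=wfc(c)
    for n in ('paint_cup','masking_tape','star'):
        for r in models.spot_point(c,n)[:1]: print(c,n,round(r['score'],2),(W[:3,:3]@r['position']+W[:3,3]).round(1))
E
```

```text
[618.  -80.8 157.5] [-0.5 -0.7  1. ] 16.9
side knob 7 px 363.43 215.57 row 215 216 z top [40.3 41.  41.5] [627.5  41.4  40.4]
scene knob 54 px 331.93 217.87 row 214 222 z top [37.2 38.3 39.9] [625.8  48.   36.7]
wrist knob 361 px 321.1 61.32 row 51 72 z top [39.3 40.1 40.7] [629.8  46.8  39.1]
[618.2 -80.8 157.8] [-0.5  0.2  0.4] [[-0.002, 0.998, -0.063], [0.0, -0.063, -0.998], [-1.0, -0.002, -0.0]] 17.05
wrist orange 1472 [577.2 -37.    9.9] [673.4 -13.4  25.2] [625.4 -25.2] [17.9 95.8] 86.44
 grey 2 [605.5 -14.2   9.7] [606.6 -14.1  10. ] [606.  -14.1] [1. 0.] 175.95
 all [625.5 -24.8] [18.7 95.8] 86.3
 dock 9893 [629.3  39.3] [ 81.5 126.6] 86.41
scene paint_cup 0.65 [793.  -87.9  -3.2]
scene masking_tape 0.68 [789.5  31.4  -5.5]
scene star 0.9 [ 7.026e+02  1.572e+02 -7.000e-01]
side paint_cup 0.88 [ 7.93e+02 -8.16e+01 -5.00e-01]
side masking_tape 0.73 [789.9  33.4   0.9]
side star 0.89 [ 7.007e+02  1.590e+02 -6.000e-01]
```

View pics/side25.png

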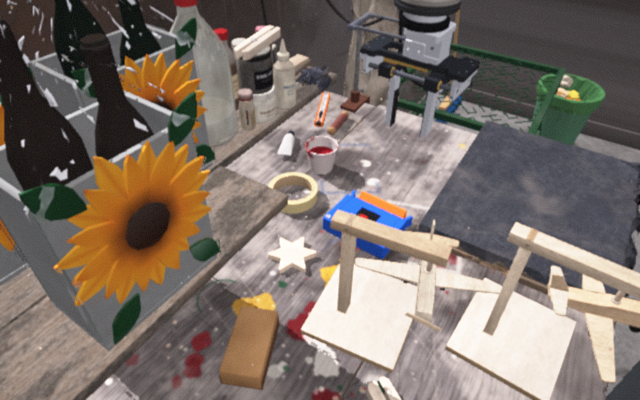

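Side view: the orange back sits in the dock mouth (385,203), the bystanders are in place and the hand is clear.

```bash
python3 -c "
from station import sign_off;print(sign_off())"
```

```text
the job is handed in; nothing more can be done
None
```

The spreader is in the dock and held by the catch, and I signed the job off at about 17 s of the 58 s allowed.

- **Push:** I pushed it flat along the bench with two fingers low on its back face. I steered it onto the dock's axis and eased it in by 1 mm steps near the end. The readings between steps never exceeded about 7 N.
- **Catch:** the red knob rose about 4.5 mm while the plate passed. It dropped back at roughly 68 mm tip depth by my estimate, which is the deep end of the stated range. I stopped there and backed off.
- **Last checks:** with the hand raised clear, the knob was at its rest height in all three cameras. The spreader did not move between the last two looks. The force on the tool was about zero.
- **Bystanders:** the paint cup, tape and star were where they started, within the trained networks' error of about 4 mm.
- **Disagreement:** the scene and side cameras read about 4 mm lower in x than the wrist camera. The offset between spreader and dock agreed in the scene and wrist views at the start, so I steered by the wrist camera. No check failed.

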